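# Change the jar in the cam-lever clamp

### The arm

A 6-joint arm with a two-finger parallel gripper is mounted at the origin on a cart in front of the work surface, level with it; the furniture and walls round the work are solid. World frame = base frame: x ahead of the robot, y to its left, z up, the work surface at z = 0. Lengths are in m, angles in rad, forces in N, time in s.
With the tool pointing down it reaches from about 0.3 to 0.775 m from the base axis. Payload 14.6 kg.
Tool frame: the origin (TCP) lies at the very end of the fingers, on their centre line; the grasp point (between the pads) lies 19 mm behind it (grasp_offset is the distance from the TCP to the grasp point, in m); z points along the fingers, y is the line along which they close (so a half turn about z gives the same grasp; the last joint's range is limited). The gripper opens to 94 mm and grips with 3 to 60 N. Pads are 16 mm wide; open, the fingers measure 119 mm over their backs; the gripper's body (75 mm by 177 mm) begins 78 mm behind the grasp point.
Start: joints at [1.239, 0.3, 1.521, -0, 1.321, -0.067], TCP at [0.144, 0.531, 0.205] pointing down, gripper open.
Joint ranges: [-3.03, 3.03], [-0.79, 2.21], [0.23, 2.52], [-1.04, 4.18], [0, 3.07], [-2.55, 2.55]. Speed limits (rad/s): [2.22, 2.22, 2.57, 3.14, 3.14, 3.14].

### API

Orientations are given as a unit quaternion [x, y, z, w].
In Python, from station import get_obs, grab_frame, finish_job, grasp_offset gives the robot as it stands. The module is installed in compiled form; this text tells all that it offers.
- The arm moves only by the shell command python3 -m inch 'ROWS' [OPENING] [FORCE]. ROWS is text: rows parted by semicolons, each of 4 numbers parted by spaces: the shift along the tool's x, y, z in m, then the turn about the tool's z in rad. A call has 1 to 10 rows; each row is the pose to reach, as a shift and turn from the pose commanded when the call began, along the tool's axes at that moment; what a row does not reach only later rows make up. A row lasts 1/8 s, in which the tool goes at most 62.5 mm and 10.7 degrees, less where a joint would pass 70% of its speed; a pose out of reach is approached as far as the arm can. A call with a gripper value outside its range is refused whole. OPENING is the finger opening in m, from 0 to 0.094, set as the call begins (- or left out, the last holds). The fingers move at their own pace and stop on an object; FORCE is the grip in N (left out, the last holds). Time passes only in rows, so rows that repeat a pose let the fingers close. It gives the time, the measured TCP pose, the force, the opening and the grip force at its end, in the units of the state.
- get_obs(): the state, without advancing time (a new reading comes with each control period).
- grab_frame(name): name is "scene" or "top" or "wrist"; returns a dict with "img" (384x512x3 uint8, red, green, blue), "z_map" (384x512 float32, m along the optical axis (not along the pixel's ray), 0 where there is no reading), "K" (3x3 intrinsics, pixels), "R" (3x3) and "t" (3): a world point X has camera coordinates R X + t; the wrist camera has in their place "mount" (4x4, takes a point from camera to tool coordinates, whose origin is the TCP and whose axes are the flange's). Camera axes: x right, y down, z forward; pixel columns grow to the right and rows downward; lengths in m; the calibration is good to about 2 mm. A picture is of the moment at which its call begins: read the wrist's pose just before it.
- finish_job(): hands the job in; it is judged then, once.
The state is a dict: "t": time; "joints": joint angles; "qvel": joint speeds; "tau": joint torques, N m; "ee_pos": TCP position; "ee_rot": TCP orientation; "force": force on the tool from outside, world axes, zero at the start; "torque": the same for the moment, N m; "grip_width": finger opening in m; "grip_force": force on a finger pad.
Only numpy, scipy, OpenCV 4.12 (cv2) and the standard library are available. Lean on these libraries where they do the work, as an engineer would, in place of code of your own. Each camera call takes 0.05 s, during which the arm holds its last target. There are 200 camera calls.

### The job

The sample jar in the cam-lever clamp is finished: swing the lever fully open, take that jar out and set it down upright in the steel tray. Then stand the other sample jar upright between the jaws, let go of it, and push the lever all the way back to its end stop so that the jar is clamped tight. Set the jars down, do not drop them, and leave the other things on the table where they are.

Things in the scene. Friction and masses are not known exactly. Their poses are not given: they have to be found in the camera images.
- clamp: Jar clamp fixed to the table; origin at table height below the clamped jar's centre. Aluminium base plate 110 (x) x 233 (y) x 15 mm, from y = -155 to +78 mm. Fixed steel V-jaw on the +y side, sliding V-jaw on the -y side, tops 46 mm above the table; the cam lever is beyond the sliding jaw. Open, the sliding jaw stands 15 mm back from the jar.
- clamp_seat (a point): Point on the base plate's top, 15 mm above the table, on the axis of a clamped jar (the clamp's origin in x and y). Locking the lever pushes a jar that stands between the jaws home into the fixed V and holds it here with a spring pad (about 7 N).
- lever_pivot (a point): pivot of the cam lever, at the height of the lever's centre line, 45 mm above the table, 110 mm from the seat on the clamp's -y side; axes as the clamp's
- lever_grip (a point): point on the lever's centre line, 90 mm from the pivot, on the black round handle (16 mm thick, from 55 to 112 mm out); it moves with the lever, 45 mm above the table. The lever's x axis points from the handle to the pivot.
- lever (a joint): Angle of the cam lever, which turns level about its upright pivot between hard stops: 0 = fully open, handle pointing to the clamp's -x; 1.571 = locked, handle pointing to the clamp's -y (counter-clockwise from above locks). It stays where it is left; turning takes 3 to 4 N at the handle. It starts locked.
- tray: low open steel tray, 150 (x) x 130 (y) mm outside, rim 16 mm high, wall and floor 3 mm thick, fixed to the table; origin at the centre of its underside
- done_jar_centre (a point): Finished jar, the one in the clamp at the start: sample jar with black lid, 62 mm across, 72 mm high; this point is its centre, 36 mm above its underside. It weighs 80 to 150 g and is gripped across its diameter.
- done_jar: the finished jar; origin at the centre of its underside, z up along its axis
- next_jar_centre (a point): Next jar, the one that stands on the table at the start: sample jar with black lid, 62 mm across, 72 mm high; this point is its centre, 36 mm above its underside. It weighs 80 to 150 g and is gripped across its diameter.
- next_jar: the next jar; origin at the centre of its underside, z up along its axis
- lab_timer: Bystander, to be left alone: white square countdown timer, 66 mm, 19 mm high; origin at the centre of its underside
- label_roll: Bystander, to be left alone: tan roll of labels, 64 mm across, 30 mm high, lying flat; origin at the centre of its underside
- beaker: Bystander, to be left alone: clear beaker, 53 mm across, 66 mm high; origin at the centre of its underside
- weigh_boat: Bystander, to be left alone: white square weighing boat, 69 mm, 18 mm high; origin at the centre of its underside
- probe_thermometer: Bystander, to be left alone: pocket probe thermometer, 155 mm long, 14 mm thick, lying; origin at the centre of its underside
Things that resemble listed ones, but are neither listed nor needed, are in the scene too. Leave any orange or turquoise look-alike of the next_jar alone.

How it is judged:
On the way, in this order (a step that is already met when the one before it is completed fails the run):
1. the lever is swung fully open while the finished jar still stands between the jaws (value of joint lever below 0.12 rad and horizontal distance between done_jar_centre and clamp_seat below 0.03 m), for 0.1 s.
2. the finished jar stands upright in the tray, released (x of done_jar_centre in the frame of tray between -0.045 and 0.045 m and y of done_jar_centre in the frame of tray between -0.035 and 0.035 m and height (world z) of done_jar_centre below 0.045 m and angle between done_jar's own z axis and vertical below 0.1 rad and contact force between done_jar and the fingers below 0.1 N and linear speed of done_jar below 0.03 m/s), for 0.2 s.
3. the next jar stands upright between the open jaws, released (x of next_jar_centre in the frame of clamp between -0.02 and 0.02 m and y of next_jar_centre in the frame of clamp between -0.024 and 0.008 m and height (world z) of next_jar_centre below 0.056 m and angle between next_jar's own z axis and vertical below 0.1 rad and contact force between next_jar and the fingers below 0.1 N and linear speed of next_jar below 0.03 m/s and value of joint lever below 0.4 rad), for 0.2 s.
4. the lever is pushed to its locked end stop with the next jar clamped (value of joint lever above 1.48 rad and horizontal distance between next_jar_centre and clamp_seat below 0.006 m and height (world z) of next_jar_centre below 0.056 m and angle between next_jar's own z axis and vertical below 0.1 rad and linear speed of next_jar below 0.02 m/s and contact force between next_jar and clamp above 3 N), for 0.2 s.
At the end, for the whole second after the job is handed in: The lever is within about 5 degrees of its locked stop; the next jar stands upright on the base plate within 6 mm of the clamp's seat, pressed by the jaws (over 3 N); the finished jar stands upright at rest in the tray, its centre within 45 x 35 mm of the tray's centre; both are released (all of step 2 and all of step 4); the robot touches nothing.
It fails at once if a jar is tipped over (angle between any of done_jar, next_jar's own z axis and vertical above 0.6 rad).
It fails at once if a jar is dropped instead of set down ((contact force between done_jar and the fingers below 0.05 N and linear speed of done_jar above 0.4 m/s and height (world z) of done_jar_centre above 0.07 m) or (contact force between next_jar and the fingers below 0.05 N and linear speed of next_jar above 0.4 m/s and height (world z) of next_jar_centre above 0.07 m)).
It fails at once if a bystander on the table is shifted by more than 3 cm (distance of any of lab_timer, label_roll, beaker, weigh_boat, probe_thermometer from where it was at the start of the episode above 0.03 m).
It also fails if it takes over 72 s, if anything falls off the work surface, if the arm or the gripper's body presses on something with over 40 N, if the wrist force passes 120 N, or if a joint passes its speed limit or range.

## Working session

There is one attempt and no reset: what is moved stays moved. The work goes in short steps, Python scripts to look and compute and a shell command to move; the robot and the scene stay as the last step left them, time stands still between calls to the robot, and variables do not carry over. Pictures are saved under pics/ and viewed, at most 10 in all, crops included, and the job is handed in when it is done.

```bash
mkdir -p pics
python3 - <<'E'
from station import *
import cv2, numpy as np
for n in ("top","scene"):
    f=grab_frame(n); np.savez(f"pics/{n}.npz",**f)
    cv2.imwrite(f"pics/{n}0.png",cv2.cvtColor(cv2.resize(f["img"],(768,576)),cv2.COLOR_RGB2BGR))
    print(n,f["K"].tolist(),np.round(f["R"],3).tolist(),f["t"])
o=get_obs();print(o["t"],o["ee_pos"],o["ee_rot"],grasp_offset)
E
```

```text
top [[398.0928656613286, 0.0, 252.3198301913677], [0.0, 398.0928656613286, 192.1478250362041], [0.0, 0.0, 1.0]] [[-0.021, -1.0, 0.003], [-0.994, 0.02, -0.103], [0.103, -0.005, -0.995]] [-0.05581378  0.54343117  1.16416977]
scene [[392.40283281211157, 0.0, 253.8556760415753], [0.0, 392.40283281211157, 193.93733484999476], [0.0, 0.0, 1.0]] [[0.545, -0.838, -0.019], [-0.362, -0.215, -0.907], [0.756, 0.501, -0.421]] [-0.34239921  0.24433109  0.89974412]
0.1 [0.14389409 0.53062833 0.20495491] [ 1.32029081e-01  9.91245723e-01 -4.80259685e-04 -8.53921206e-05] 0.0188
```

View pics/top0.png

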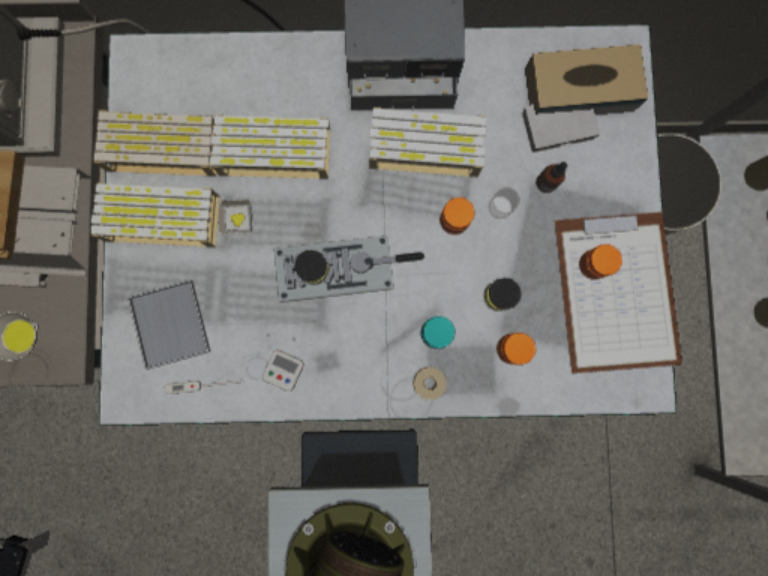

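View pics/scene0.png

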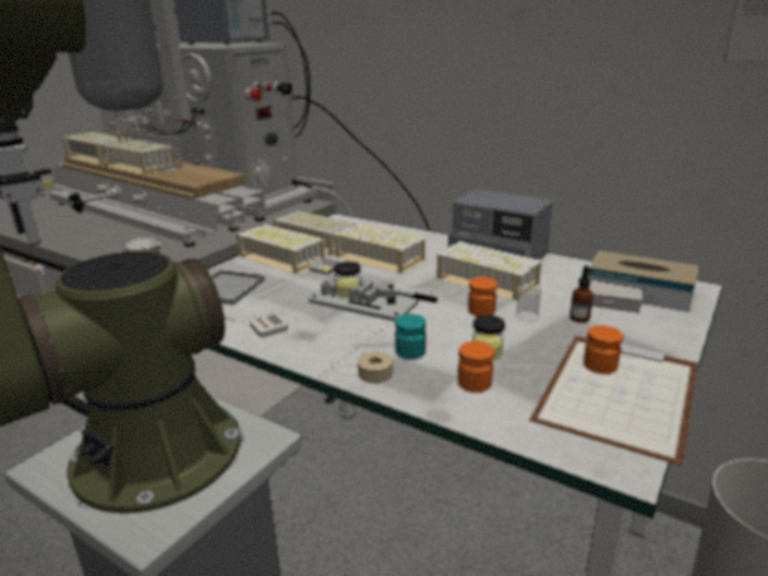

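The top view (768 px wide) shows the clamped jar's lid at (311,266), the lever handle at (410,257), the next jar's lid at (504,294) and the tray at (170,325). The timer is at (284,370), the weighing boat at (237,217), and the thermometer at (200,385).

```bash
cat > h.py <<'E'
import numpy as np, cv2
from scipy.spatial.transform import Rotation as Ro
def ray(f,uv,z,R=None,t=None):
    R=f["R"] if R is None else R; t=f["t"] if t is None else t
    d=R.T@np.linalg.inv(f["K"])@np.array([uv[0],uv[1],1.]); c=-R.T@t
    return c+d*(z-c[2])/d[2]
def blob(m,u,v,r):
    w=np.zeros_like(m,np.uint8); cv2.circle(w,(int(u),int(v)),r,1,-1)
    m=(m&(w>0)).astype(np.uint8)
    n,l,s,c=cv2.connectedComponentsWithStats(m); i=1+np.argmax(s[1:,4])
    return l==i,s[i,4],c[i]
E
python3 - <<'E'
from h import *
f=np.load("pics/top.npz"); im=f["img"].astype(int); g=im.max(2)
for n,u,v,r,z in(("done",207,177,16,.087),("next",336,195,16,.072)):
    m,a,c=blob(g<50,u,v,r); p,rad=cv2.minEnclosingCircle(np.argwhere(m)[:,::-1].astype(np.float32))
    zm=np.median(f["z_map"][m]); print(n,a,c,p,rad,ray(f,c,z),zm)
m,a,c=blob(g<50,273,172,16); r=cv2.minAreaRect(np.argwhere(m)[:,::-1].astype(np.float32)); b=cv2.boxPoints(r)
print("handle",a,c,r,ray(f,c,.053)); print([ray(f,q,.045)[:2].round(4) for q in b])
# tray: dark-ish grey
m,a,c=blob((g<135)&(g>40),113,217,42); r=cv2.minAreaRect(np.argwhere(m)[:,::-1].astype(np.float32)); print("tray",a,c,r,ray(f,r[0],.012),[ray(f,q,.012)[:2].round(3) for q in cv2.boxPoints(r)])
crop=f["img"][140:260,80:360]; cv2.imwrite("pics/crop.png",cv2.cvtColor(cv2.resize(crop,None,fx=2.8,fy=2.8,interpolation=cv2.INTER_CUBIC),cv2.COLOR_RGB2BGR))
E
```

```text
done 323 [206.48916409 176.74922601] (206.0, 177.0) 11.180439949035645 [0.58298227 0.06319326 0.087     ] 1.1368117
next 315 [335.83492063 195.25079365] (335.747802734375, 195.4114990234375) 10.327611923217773 [ 0.52366126 -0.30744818  0.072     ] 1.1474824
handle 71 [272.49295775 170.97183099] ((272.5, 171.0), (4.0, 17.0), 90.0) [ 0.6011234  -0.12774352  0.053     ]
[array([ 0.6088, -0.1031]), array([ 0.6078, -0.1536]), array([ 0.5958, -0.1533]), array([ 0.5968, -0.1028])]
tray 2749 [112.23026555 212.58275737] ((110.97669219970703, 212.6114044189453), (58.4825553894043, 73.0395736694336), 75.25643920898438) [0.49056166 0.36045584 0.012     ] [array([0.551, 0.491]), array([0.603, 0.277]), array([0.431, 0.231]), array([0.38 , 0.442])]
```

View pics/crop.png

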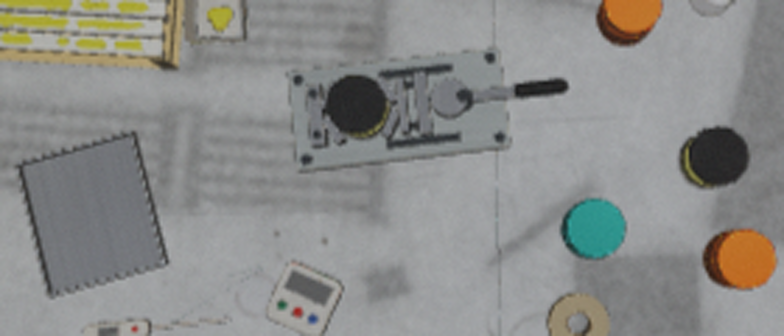

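The crop shows tray corners at (22,165), (135,132), (168,262) and (50,297). The clamp plate corners are at (289,70), (496,48), (512,144) and (298,171).

Run:
```python
from h import *
f=np.load("pics/top.npz")
for n,P,z in(("tray",[(22,165),(135,132),(168,262),(50,297)],.012),("plate",[(289,70),(496,48),(512,146),(298,171)],.015)):
    q=np.array([ray(f,(u/2.8+80,v/2.8+140),z)[:2] for u,v in P]); e=np.roll(q,-1,0)-q
    print(n,q.mean(0).round(4),np.linalg.norm(e,axis=1).round(3),np.degrees(np.arctan2(e[:,1],e[:,0])).round(1))
R=Ro.from_quat([ 1.32029081e-01 , 9.91245723e-01 ,-4.80259685e-04 ,-8.53921206e-05]).as_matrix(); print(R.round(3))
```

```text
tray [0.4793 0.3527] [0.126 0.146 0.13  0.146] [ -74.6 -165.3  105.4   13. ]
plate [0.5863 0.0227] [0.227 0.109 0.232 0.111] [ -85.  -172.1   95.5    4.8]
[[-0.965  0.262 -0.   ]
 [ 0.262  0.965 -0.001]
 [ 0.    -0.001 -1.   ]]
```

```bash
cat >> h.py <<'E'
SEAT=np.array([.583,.062]); PSI=.095
def W(x,y): c,s=np.cos(PSI),np.sin(PSI); return SEAT+np.array([c*x-s*y,s*x+c*y])
def shift(xy,z,yaw=PSI):
    "tool-axis shift and turn from the measured pose to a world target"
    from station import get_obs
    o=get_obs(); R=Ro.from_quat(o["ee_rot"]).as_matrix()
    d=R.T@(np.array([*xy,z])-o["ee_pos"]); y=np.arctan2(R[1,1],R[0,1])
    print("shift",d.round(4),"turn",round(y-yaw,3),"t",round(o["t"],2),"F",o["force"].round(1),"w",o["grip_width"].round(4),"gf",o["grip_force"])
E
python3 -m inch '-.643 -.509 0 1.211;-.643 -.509 0 1.211;-.643 -.509 0 1.211;-.643 -.509 0 1.211;-.643 -.509 0 1.211;-.643 -.509 0 1.211;-.643 -.509 0 1.211;-.643 -.509 0 1.211;-.643 -.509 0 1.211;-.643 -.509 0 1.211' 0 20
python3 -c "
from h import *
shift(W(.03,-.195),.1)"
```

```text
t: 1.35
ee_pos: [0.5162, 0.0262, 0.2053]
ee_rot: [0.673, 0.74, -0.0, -0.0]
force: [-0.6, 0.5, 0.6]
grip_width: 0.0006
grip_force: 0.0Traceback (most recent call last):
  File "<string>", line 3, in <module>
    shift(W(.03,-.195),.1)
    ~~~~~^^^^^^^^^^^^^^^^^
  File "h.py", line 19, in shift
    print("shift",d.round(4),"turn",round(y-yaw,3),"t",round(o["t"],2),"F",o["force"].round(1),"w",o["grip_width"].round(4),"gf",o["grip_force"])
                                                                                                   ^^^^^^^^^^^^^^^^^^^^^
AttributeError: 'float' object has no attribute 'round'
```

```bash
sed -i 's/o\["grip_width"\].round(4)/round(float(o["grip_width"]),4)/' h.py
python3 -m inch '-.166 .100 .0 0;-.166 .100 0 0;-.166 .100 .0 0;-.166 .100 .0 0;-.166 .100 .105 0;-.166 .100 .105 0;-.166 .100 .105 0'
python3 - <<'E'
from h import *
from station import *
shift(W(.03,-.195),.03)
f=grab_frame("wrist"); print(f["mount"].round(3).tolist())
cv2.imwrite("pics/w1.png",cv2.cvtColor(f["img"],cv2.COLOR_RGB2BGR))
E
```

```text
t: 2.22
ee_pos: [0.6289, -0.1265, 0.0976]
ee_rot: [0.673, 0.74, -0.001, -0.003]
force: [0.5, -0.4, -0.3]
grip_width: 0.0005
grip_force: 0.0
shift [-0.0031  0.0026  0.0676] turn 0.001 t 2.23 F [ 0.5 -0.4 -0.3] w 0.0005 gf 0.0
[[-0.001, -0.97, -0.242, 0.069], [1.0, -0.001, -0.0, -0.001], [-0.0, -0.242, 0.97, -0.179], [0.0, 0.0, 0.0, 1.0]]
```

View pics/w1.png

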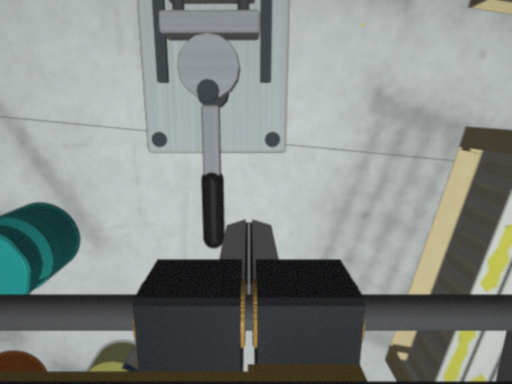

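The wrist view has up as clamp +y. The handle runs from (212,175) to (214,245) and the cam disc is at (208,66), with the fingertips at (248,222).

```bash
cat >> h.py <<'E'
def wray(uv,z,f,o):
    Rt=Ro.from_quat(o["ee_rot"]).as_matrix(); M=f["mount"]
    R=(Rt@M[:3,:3]).T; t=-R@(Rt@M[:3,3]+o["ee_pos"])
    return ray(f,uv,z,R,t)
def C(p): c,s=np.cos(PSI),np.sin(PSI); d=np.asarray(p)[:2]-SEAT; return np.array([c*d[0]+s*d[1],-s*d[0]+c*d[1]])
E
python3 - <<'E'
from h import *
from station import *
o=get_obs(); f=grab_frame("wrist")
for n,uv,z in(("end",(214,247),.045),("start",(212,175),.045),("hole-screw",(208,92),.05),("plate corners",(149,153),.015),("",(285,152),.015)): 
    p=wray(uv,z,f,o); print(n,p.round(4),C(p).round(4))
print(C(o["ee_pos"]))
E
```

```text
end [ 0.6065 -0.1616  0.045 ] [ 0.0022 -0.2248]
start [ 0.6012 -0.1062  0.045 ] [ 0.0022 -0.1691]
hole-screw [ 0.5953 -0.0495  0.05  ] [ 0.0016 -0.1121]
plate corners [ 0.5471 -0.0991  0.015 ] [-0.0511 -0.157 ]
 [ 0.6552 -0.0881  0.015 ] [ 0.0576 -0.1563]
[ 0.02921636 -0.19257971]
```

```bash
sed -i 's/SEAT=.*; PSI/SEAT=np.array([.5855,.0605]); PSI/' h.py
python3 -m inch '0 0 .034 0;0 0 .068 0;0 0 .068 0;0 0 .068 0'
python3 -m inch '0 -.0065 0 0;-.0024 -.026 0 0;0 -.047 0 0;.008 -.067 0 0;.022 -.085 0 0;.0415 -.099 0 0;.055 -.104 0 0;.0645 -.107 0 0;.070 -.107 0 0;.070 -.107 0 0'
python3 - <<'E'
from h import *
from station import *
o=get_obs(); f=grab_frame("wrist");print(C(o["ee_pos"]),o["force"])
cv2.imwrite("pics/w2.png",cv2.cvtColor(f["img"],cv2.COLOR_RGB2BGR))
E
```

```text
t: 2.82
ee_pos: [0.632, -0.1278, 0.0354]
ee_rot: [0.673, 0.74, 0.001, 0.002]
force: [0.4, -0.6, 1.1]
grip_width: 0.0004
grip_force: 0.0
t: 4.08
ee_pos: [0.5182, -0.0713, 0.0333]
ee_rot: [0.673, 0.74, -0.002, 0.002]
force: [-3.0, -29.0, 6.8]
grip_width: 0.0005
grip_force: 14.7
[-0.07949074 -0.12481028] [ -3.03088023 -28.99375544   6.83389126]
```

View pics/w2.png

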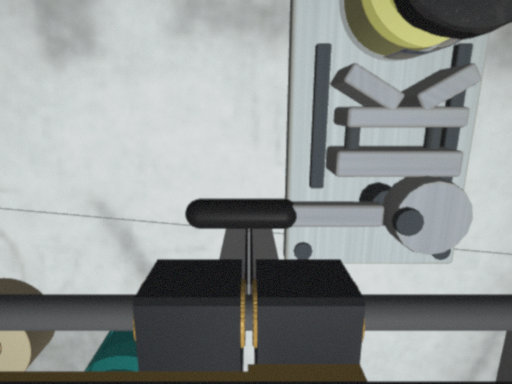

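The lever lies level at rows 200–228, pointing to clamp −x, and 29 N at the stop confirms it is open. The jar is still between the jaws.

```bash
python3 -m inch '-.012 0 0 0;-.012 0 -.06 0;-.012 0 -.12 0;.05 .04 -.167 0;.1 .079 -.167 0;.125 .079 -.167 0;.125 .079 -.167 0;.125 .079 -.167 0' 0.094
cat >> h.py <<'E'
def lid(z,near,r=70,thr=45):
    "dark lid disc in the wrist view near a world point -> world centre"
    from station import get_obs,grab_frame
    o=get_obs(); f=grab_frame("wrist")
    Rt=Ro.from_quat(o["ee_rot"]).as_matrix(); M=f["mount"]
    pc=M[:3,:3].T@(Rt.T@(np.array([*near,z])-o["ee_pos"])-M[:3,3]); uv=(f["K"]@pc/pc[2])[:2]
    m=(f["img"].max(2)<thr)&(f["z_map"]>.0)
    Z=f["z_map"]; v,u=np.mgrid[:384,:512]
    K=f["K"]; P=np.stack([(u-K[0,2])*Z/K[0,0],(v-K[1,2])*Z/K[1,1],Z],-1)@M[:3,:3].T+M[:3,3]
    Pw=P@Rt.T+o["ee_pos"]; m&=abs(Pw[...,2]-z)<.006
    b,a,c=blob(m,*uv,r); q=np.argwhere(b)[:,::-1].astype(np.float32)
    (cu,cv_),(A,B),_=cv2.fitEllipse(cv2.convexHull(q[:,None]))
    p=wray((cu,cv_),z,f,o); print("uv0",uv.round(),"fit",round(cu),round(cv_),round(A),round(B),"cloud mean",Pw[b].mean(0).round(4),"world",p.round(4),"clamp",C(p).round(4))
    return p,f
E
python3 - <<'E'
from h import *
p,f=lid(.087,SEAT); shift(p[:2],.05)
cv2.imwrite("pics/w3.png",cv2.cvtColor(f["img"],cv2.COLOR_RGB2BGR))
E
```

```text
t: 5.12
ee_pos: [0.584, 0.0636, 0.199]
ee_rot: [0.673, 0.74, -0.0, -0.0]
force: [0.5, -0.1, 0.0]
grip_width: 0.0771
grip_force: 0.0
uv0 [251. 192.] fit 158 -836 335 1995 cloud mean [0.5793 0.0884 0.0859] world [0.4871 0.5942 0.087 ] clamp [-0.0473  0.5406]
shift [ 0.5377 -0.0464  0.1492] turn -0.001 t 5.17 F [-0.7 -0.4  0.7] w 0.0814 gf 0.0
```

View pics/w3.png

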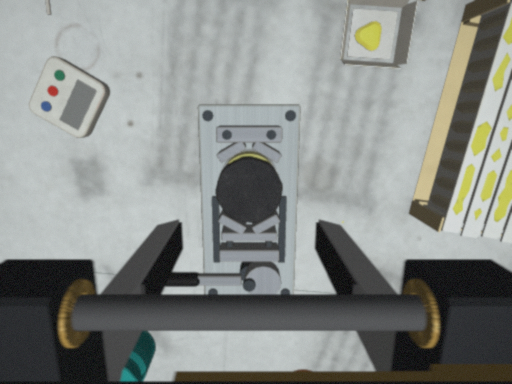

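The jar's lid is centred at (249,189), on the seat to within about 3 mm, and the lever is fully open with its handle at (180,279).

Run:
```python
s=open('h.py').read()
s=s.replace("&(f[\"z_map\"]>.0)","").replace("; m&=abs(Pw[...,2]-z)<.006","").replace("r=70","r=45")
a=s.index("    (cu,cv_)"); b=s.index("    p=wray((cu")
s=s[:a]+"    cu,cv_=c; A=B=a\n"+s[b:]
open('h.py','w').write(s)
from h import *
p,f=lid(.087,SEAT); shift(p[:2],.05)
```

```text
uv0 [251. 192.] fit 248 160 69 69 cloud mean [0.5803 0.0897 0.0943] world [0.5804 0.0886 0.087 ] clamp [-0.0024  0.0285]
shift [ 0.0259 -0.0012  0.1492] turn -0.001 t 5.22 F [-0.1  0.4  0.5] w 0.0851 gf 0.0
```

```bash
sed -i 's/thr=45/thr=70/' h.py
python3 -c "
from h import *
p,f=lid(.087,SEAT)"
python3 -m inch '-.001 0 .05 0;-.001 0 .1 0;-.001 0 .13 0;-.001 0 .149 0;-.001 0 .149 0;-.001 0 .149 0'
python3 -m inch '0 0 0 0;0 0 0 0;0 0 0 0;0 0 0 0;0 0 0 0;0 0 0 0;0 0 0 0' 0.04 20
```

```text
uv0 [251. 191.] fit 249 190 3470 3470 cloud mean [0.5836 0.0613 0.086 ] world [0.5836 0.0619 0.087 ] clamp [-0.0018  0.0016]
t: 6.02
ee_pos: [0.5851, 0.0627, 0.0518]
ee_rot: [0.673, 0.74, 0.001, 0.001]
force: [0.3, 0.2, 0.3]
grip_width: 0.094
grip_force: 0.0
t: 6.9
ee_pos: [0.5844, 0.0629, 0.0506]
ee_rot: [0.673, 0.74, 0.0, 0.0]
force: [-1.6, 0.5, 3.9]
grip_width: 0.0611
grip_force: 20.0
```

```bash
python3 -m inch '0 0 -.02 0;0 0 -.05 0;0 0 -.09 0;0 0 -.11 0;0 0 -.11 0'
python3 -c "
from h import *
shift((.481,.351),.04)"
```

```text
t: 7.52
ee_pos: [0.5849, 0.0629, 0.1614]
ee_rot: [0.673, 0.74, 0.001, 0.001]
force: [0.1, 0.1, -2.1]
grip_width: 0.0613
grip_force: 20.0
shift [ 0.2967 -0.0764  0.1212] turn -0.0 t 7.53 F [ 0.1  0.1 -2.1] w 0.0613 gf 19.99980860418873
```

```bash
python3 -m inch '.05 -.013 0 0;.1 -.026 0 0;.15 -.039 0 0;.2 -.052 0 0;.25 -.065 0 0;.297 -.076 0 0;.297 -.076 .05 0;.297 -.076 .09 0;.297 -.076 .11 0;.297 -.076 .116 0'
python3 -m inch '0 0 .003 0;0 0 .005 0;0 0 .006 0;0 0 .007 0;0 0 .007 0'
python3 -c "
from h import *
shift((.481,.351),.04)
p,f=lid(.075,(.481,.351)); cv2.imwrite('pics/w4.png',cv2.cvtColor(f['img'],cv2.COLOR_RGB2BGR))"
```

```text
t: 8.78
ee_pos: [0.4795, 0.3506, 0.0418]
ee_rot: [0.673, 0.74, -0.002, -0.001]
force: [0.0, -0.5, -1.4]
grip_width: 0.0612
grip_force: 20.0
t: 9.4
ee_pos: [0.4809, 0.3514, 0.0386]
ee_rot: [0.673, 0.74, 0.0, 0.0]
force: [-3.0, -2.7, 8.2]
grip_width: 0.0613
grip_force: 20.0
shift [-0.0004  0.0001 -0.0014] turn 0.0 t 9.4 F [-3.  -2.7  8.2] w 0.0613 gf 20.00090486719273
uv0 [250. 263.] fit 250 262 6156 6156 cloud mean [0.4805 0.3553 0.0819] world [0.481  0.3513 0.075 ] clamp [-0.0765  0.2994]
```

View pics/w4.png

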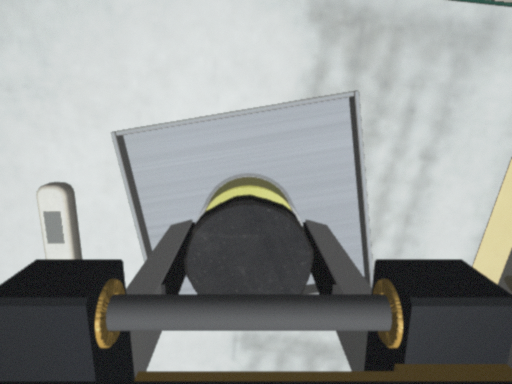

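The jar stands in the tray under the fingers (lid at 250,262). The far tray corners are at (115,133) and (356,93), and the right wall runs down to about (371,285).

Run:
```python
from h import *
from station import *
o=get_obs(); f=grab_frame("wrist")
a=wray((115,133),.016,f,o)[:2]; b=wray((356,93),.016,f,o)[:2]
e=(b-a); L=np.linalg.norm(e); e/=L; n=np.array([e[1],-e[0]])
side=.130 if L>.14 else .150
print(L,np.degrees(np.arctan2(e[1],e[0])),"center",(a+b)/2+n*side/2, o["ee_pos"])
```

```text
0.14456380465744678 14.517721128943407 center [0.48159681 0.35423263] [0.48086441 0.35140454 0.03858865]
```

Well centred. Release, rise, and go on to the next jar.

```bash
python3 -m inch '0 0 0 0;0 0 0 0;0 0 0 0;0 0 0 0;0 0 0 0;0 0 0 0' 0.085
python3 -m inch '0 0 -.03 0;0 0 -.07 0;0 0 -.12 0;0 0 -.16 0;0 0 -.16 0'
python3 -c "
from h import *
lid(.075,(.481,.351))
shift((.525,-.309),.2)"
```

```text
t: 10.25
ee_pos: [0.4806, 0.3513, 0.0374]
ee_rot: [0.673, 0.74, -0.0, 0.0]
force: [-1.0, 0.8, -0.0]
grip_width: 0.0851
grip_force: 0.0
t: 10.88
ee_pos: [0.4815, 0.3519, 0.2007]
ee_rot: [0.673, 0.74, 0.003, 0.001]
force: [0.5, -0.6, -0.0]
grip_width: 0.0851
grip_force: 0.0
uv0 [248. 187.] fit 247 186 3007 3007 cloud mean [0.4798 0.3516 0.0756] world [0.4798 0.3516 0.075 ] clamp [-0.0776  0.2998]
shift [-0.6617 -0.0187 -0.0024] turn 0.0 t 10.93 F [ 0.1  1.  -1. ] w 0.0851 gf 0.0
```

```bash
python3 -m inch '-.66 -.019 0 0;-.66 -.019 0 0;-.66 -.019 0 0;-.66 -.019 0 0;-.66 -.019 0 0;-.66 -.019 0 0;-.66 -.019 0 0;-.66 -.019 0 0;-.66 -.019 0 0;-.66 -.019 0 0'
python3 -c "
from h import *
shift((.525,-.309),.2)"
```

```text
t: 12.18
ee_pos: [0.5213, -0.2741, 0.1957]
ee_rot: [0.673, 0.74, -0.0, -0.001]
force: [1.1, -0.2, 1.0]
grip_width: 0.0852
grip_force: 0.0
shift [-0.035   0.0004 -0.0043] turn -0.0 t 12.18 F [ 1.1 -0.2  1. ] w 0.0852 gf 0.0
```

```bash
python3 -m inch '-.035 0 0 0;-.035 0 0 0;-.035 0 0 0;-.035 0 0 0'
python3 -c "
from h import *
p,f=lid(.072,(.525,-.309)); shift(p[:2],.035)
cv2.imwrite('pics/w5.png',cv2.cvtColor(f['img'],cv2.COLOR_RGB2BGR))"
```

```text
t: 12.68
ee_pos: [0.5253, -0.3061, 0.1972]
ee_rot: [0.672, 0.74, -0.0, -0.0]
force: [-0.0, 0.4, -0.4]
grip_width: 0.0852
grip_force: 0.0
uv0 [249. 188.] fit 247 189 3000 3000 cloud mean [ 0.5239 -0.3095  0.0725] world [ 0.5239 -0.3095  0.072 ] clamp [-0.0964 -0.3624]
shift [-0.0032 -0.0018  0.1624] turn 0.001 t 12.72 F [-0.6 -0.1  0.6] w 0.0849 gf 0.0
```

View pics/w5.png

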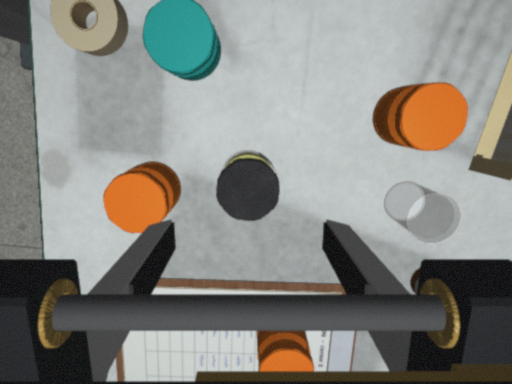

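The next jar's black lid is at (247,189). The orange look-alike's nearest edge is about col 180, leaving a gap of about 38 mm, which a finger fits.

```bash
python3 -m inch '-.003 -.002 .05 0;-.003 -.002 .1 0;-.003 -.002 .14 0;-.003 -.002 .162 0;-.003 -.002 .162 0;-.003 -.002 .162 0'
python3 -m inch '0 0 0 0;0 0 0 0;0 0 0 0;0 0 0 0;0 0 0 0;0 0 0 0;0 0 0 0' 0.04 20
python3 -m inch '0 0 -.02 0;0 0 -.05 0;0 0 -.09 0;0 0 -.125 0;0 0 -.125 0'
python3 -c "
from h import *
shift(W(-.0,-.006),.15)"
```

```text
t: 13.48
ee_pos: [0.5242, -0.3103, 0.0368]
ee_rot: [0.673, 0.74, 0.0, 0.001]
force: [-0.4, -0.8, 0.0]
grip_width: 0.0846
grip_force: 0.0
t: 14.35
ee_pos: [0.5238, -0.3105, 0.0359]
ee_rot: [0.673, 0.74, 0.0, 0.0]
force: [-0.8, 1.2, 5.8]
grip_width: 0.0617
grip_force: 20.0
t: 14.98
ee_pos: [0.5244, -0.3109, 0.1641]
ee_rot: [0.673, 0.74, 0.0, 0.003]
force: [-0.7, -1.2, -1.5]
grip_width: 0.0613
grip_force: 20.0
shift [0.358  0.096  0.0133] turn 0.0 t 14.97 F [-0.7 -1.2 -1.5] w 0.0613 gf 19.99980799443648
```

```bash
python3 -m inch '.05 .013 0 0;.1 .027 0 0;.15 .04 0 0;.2 .053 0 0;.25 .067 0 0;.3 .08 0 0;.359 .095 0 0;.359 .095 0 0;.359 .095 .04 0;.359 .095 .055 0'
python3 -m inch '0 0 0 0;0 0 0 0'
python3 -c "
from h import *
shift(W(-.001,-.005),.051)
from station import get_obs
print(C(get_obs()['ee_pos']))"
```

```text
t: 16.23
ee_pos: [0.5827, 0.0554, 0.1029]
ee_rot: [0.673, 0.74, -0.001, -0.001]
force: [0.0, -0.8, -1.0]
grip_width: 0.0611
grip_force: 20.0
t: 16.48
ee_pos: [0.5846, 0.0557, 0.1066]
ee_rot: [0.673, 0.74, 0.0, 0.001]
force: [-0.2, 0.0, -1.2]
grip_width: 0.0616
grip_force: 20.0
shift [-0.0003  0.0003  0.0556] turn -0.001 t 16.48 F [-0.2  0.  -1.2] w 0.0616 gf 19.999719069588195
[-0.00134714 -0.00467432]
```

```bash
python3 -m inch '0 0 .02 0;0 0 .035 0;0 0 .045 0;0 0 .05 0;0 0 .053 0;0 0 .055 0;0 0 .0555 0;0 0 .0555 0'
python3 -m inch '0 0 .001 0;0 0 .001 0'
```

```text
t: 17.48
ee_pos: [0.5843, 0.0561, 0.0509]
ee_rot: [0.673, 0.74, 0.0, 0.0]
force: [-2.9, -1.0, 5.5]
grip_width: 0.0619
grip_force: 20.0
t: 17.73
ee_pos: [0.5844, 0.0561, 0.0508]
ee_rot: [0.673, 0.74, 0.0, 0.0]
force: [-6.4, -1.3, 15.7]
grip_width: 0.0608
grip_force: 20.0
```

```bash
python3 -m inch '0 0 -.001 0;0 0 -.001 0;0 0 -.001 0;0 0 -.001 0;0 0 -.001 0;0 0 -.001 0' 0.09
python3 -m inch '0 0 -.03 0;0 0 -.07 0;0 0 -.12 0;0 0 -.15 0;0 0 -.15 0;0 0 -.15 0'
python3 -c "
from h import *
p,f=lid(.087,SEAT)
cv2.imwrite('pics/w6.png',cv2.cvtColor(f['img'],cv2.COLOR_RGB2BGR))
shift(W(-.08,-.075),.13)"
```

```text
t: 18.48
ee_pos: [0.5841, 0.0561, 0.0499]
ee_rot: [0.673, 0.74, -0.0, 0.0]
force: [-0.7, -0.0, -0.2]
grip_width: 0.0901
grip_force: 0.0
t: 19.23
ee_pos: [0.5837, 0.0561, 0.1988]
ee_rot: [0.673, 0.74, -0.001, -0.001]
force: [0.1, -0.3, -0.5]
grip_width: 0.0898
grip_force: 0.0
uv0 [252. 184.] fit 249 188 3383 3383 cloud mean [0.5835 0.0563 0.0868] world [0.5835 0.0566 0.087 ] clamp [-0.0023 -0.0037]
shift [-0.0708 -0.0775  0.0686] turn -0.0 t 19.27 F [-0.1  0.4  0.2] w 0.0898 gf 0.0
```

View pics/w6.png

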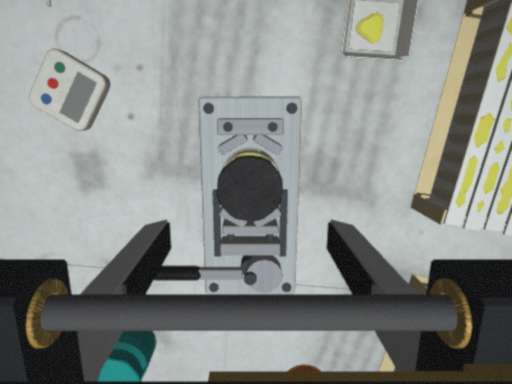

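The next jar stands free between the jaws (lid at 249,188; clamp y about −4 mm). The lever is still open, with its handle at (180,272).

```bash
python3 -m inch '-.03 -.03 0 0;-.08 -.078 0 0;-.08 -.078 0 0;-.08 -.078 0 0;-.08 -.078 0 0;-.08 -.078 .05 0;-.08 -.078 .1 0;-.08 -.078 .15 0;-.08 -.078 .166 0;-.08 -.078 .166 0' 0
python3 -m inch '0 0 0 0;0 0 0 0'
python3 -c "
from h import *
from station import get_obs
print(C(get_obs()['ee_pos']))"
```

```text
t: 20.52
ee_pos: [0.5143, -0.0306, 0.0339]
ee_rot: [0.673, 0.74, -0.0, -0.0]
force: [0.5, 0.2, 1.5]
grip_width: 0.0005
grip_force: 0.0
t: 20.78
ee_pos: [0.5149, -0.031, 0.0354]
ee_rot: [0.673, 0.74, 0.001, 0.001]
force: [0.3, -0.5, 0.1]
grip_width: 0.0005
grip_force: 0.0
[-0.07900563 -0.08440209]
```

```bash
python3 -m inch '-.01 -.001 0 0;-.028 -.003 0 0;-.047 -.001 0 0;-.066 .0065 0 0;-.083 .019 0 0;-.097 .037 0 0;-.102 .048 0 0;-.1056 .0585 0 0;-.1056 .064 0 0;-.1056 .064 0 0'
python3 -m inch '0 0 0 0;0 0 0 0'
python3 -c "
from h import *
from station import get_obs
print(C(get_obs()['ee_pos']))"
```

```text
t: 22.02
ee_pos: [0.5832, -0.1307, 0.0335]
ee_rot: [0.673, 0.74, -0.004, -0.005]
force: [-39.9, -4.0, 21.5]
grip_width: 0.0004
grip_force: 20.0
t: 22.28
ee_pos: [0.5832, -0.1307, 0.0336]
ee_rot: [0.673, 0.74, -0.004, -0.004]
force: [-39.0, -4.7, 20.5]
grip_width: 0.0004
grip_force: 19.5
[-0.02044555 -0.19007071]
```

At the hard stop (39 N). Back off, rise and check.

```bash
python3 -m inch '0 -.015 0 0;0 -.025 0 0;0 -.025 -.05 0;0 -.025 -.1 0;.06 .01 -.166 0;.12 .02 -.166 0;.185 .02 -.166 0;.185 .02 -.166 0;.185 .02 -.166 0'
python3 -c "
from h import *
p,f=lid(.087,SEAT); shift(p[:2],.05)
cv2.imwrite('pics/w7.png',cv2.cvtColor(f['img'],cv2.COLOR_RGB2BGR))"
```

```text
t: 23.4
ee_pos: [0.5902, 0.0576, 0.2003]
ee_rot: [0.672, 0.741, 0.0, 0.0]
force: [-1.3, -0.5, 0.7]
grip_width: 0.0008
grip_force: 0.0
uv0 [244. 185.] fit 242 182 3386 3386 cloud mean [0.5836 0.0621 0.0867] world [0.5835 0.0624 0.087 ] clamp [-0.0018  0.0021]
shift [ 0.0068 -0.0062  0.1501] turn 0.001 t 23.45 F [ 0.3 -1.4  0.2] w 0.0007 gf 0.0
```

View pics/w7.png

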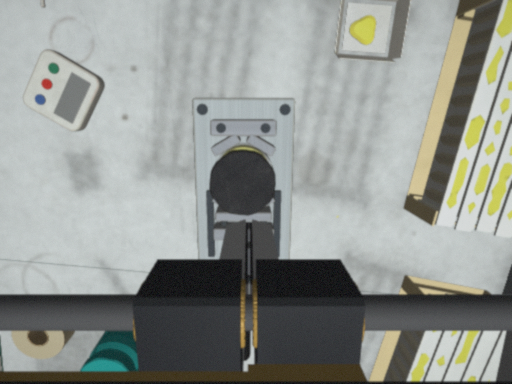

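The lid is at (242,182), the same spot as the originally clamped jar. I'll check the lever in the top view by numbers, then hand in.

```bash
python3 -m inch '.1 -.1 0 0;.2 -.2 -.05 0;.2 -.2 -.05 0;.2 -.2 -.05 0;.2 -.2 -.05 0;.2 -.2 -.05 0;.2 -.2 -.05 0;.2 -.2 -.05 0'
python3 - <<'E'
from h import *
from station import *
f=grab_frame("top"); g=f["img"].astype(int).max(2)
m,a,c=blob(g<50,273,172,16); print(a,c,cv2.minAreaRect(np.argwhere(m)[:,::-1].astype(np.float32)))
E
```

```text
t: 24.45
ee_pos: [0.3728, 0.2353, 0.2495]
ee_rot: [0.673, 0.739, -0.0, -0.0]
force: [0.8, 1.1, -0.4]
grip_width: 0.0004
grip_force: 0.0
71 [272.49295775 170.97183099] ((272.5, 171.0), (4.0, 17.0), 90.0)
```

The handle is at exactly the same pixels as when it started locked.

```bash
python3 -c "
from station import *
print(finish_job())"
```

```text
the job is handed in; nothing more can be done
None
```

The job is handed in at about 24.5 s of robot time: the finished jar stands released in the tray, the next jar stands on the clamp seat, and the lever is back at its locked stop; no verdict was returned.

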